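Size a sample tube in a ring gauge and sort it

TASK

Find the size of the tube standing in the red holder: take it by its stopper and feel for the way into the gauge (its rings sit a little off the middle of its base) and feed the tube upright down through the row of shrinking rings until one truly stops it, pressing gently until the sprung row of rings gives a few millimetres, but never pushing it right down. Then draw the tube out, lower it (do not drop it) into the holder of the same colour as the ring that stopped it, and let go. Leave the other two tubes, the test cassettes and the dropper bottle where they are.

Things in the scene. Friction and masses are not known exactly. Their poses are not given: they have to be found in the camera images.
- tube_a_mid (a point): amber glass tube with black rubber stopper, upright, 150 mm tall, 40 to 85 g. Glass: lowest 105 mm, flat foot with 1 mm bevel. Stopper: top 45 mm, 16 mm across on all tubes, its middle 52.5 mm above this point. Body diameters of the three are 29.5, 24.5, 19.5 mm; which is which is not told, nor which stands in the red holder. This point: on the axis, 75 mm above the foot; z to the stopper
- tube_b_mid (a point): amber glass tube with black rubber stopper, upright, 150 mm tall, 40 to 85 g. Glass: lowest 105 mm, flat foot with 1 mm bevel. Stopper: top 45 mm, 16 mm across on all tubes, its middle 52.5 mm above this point. Body diameters of the three are 29.5, 24.5, 19.5 mm; which is which is not told, nor which stands in the red holder. This point: on the axis, 75 mm above the foot; z to the stopper
- tube_c_mid (a point): amber glass tube with black rubber stopper, upright, 150 mm tall, 40 to 85 g. Glass: lowest 105 mm, flat foot with 1 mm bevel. Stopper: top 45 mm, 16 mm across on all tubes, its middle 52.5 mm above this point. Body diameters of the three are 29.5, 24.5, 19.5 mm; which is which is not told, nor which stands in the red holder. This point: on the axis, 75 mm above the foot; z to the stopper
- gauge: ring gauge: square dark base 110 by 110 mm, 6 mm thick, fixed; origin at the middle of its underside, z up. On it a 96 mm turntable (stiff, leave it) carries a sprung row of four level rings, one above another, between two posts 64 mm apart. The rings' common vertical axis is 4 mm off the base's middle, in a direction that is not measured and differs each time: find it by feel
- gauge_mid (a point): fixed point above the middle of the gauge's base, 100 mm above the table (the rings' axis is 4 mm from it). Rings from the top: white bore 32, blue 27, green 22, orange 17 mm; 52 mm outside, 6 mm thick; top faces 100, 80, 60, 40 mm above the table unpressed. Every tube passes white; the ring that stops a tube has a bore 2.5 mm under its diameter, the one above it 2.5 mm over; no funnels
- gauge_head (a joint): how far the sprung row of rings is pressed down, m: 0 unpressed, 0.016 at the stop. It starts to give at about 2 N and takes 0.6 N more per mm. A gentle press is 2 to 8 mm; above 12 mm counts as pushed right down
- intake_floor (a point): red low round holder fixed to the table on a dark disc (64 mm across, 5 mm thick): cup 44 mm outside, 34 mm bore, rim 26 mm above the table. This point is the middle of its inner floor, 6 mm above the table
- well_blue_floor (a point): blue round holder fixed to the table on a dark disc (64 mm across, 5 mm thick): cup 44 mm outside, 34 mm bore, rim 50 mm above the table. This point is the middle of its inner floor, 6 mm above the table
- well_green_floor (a point): green round holder fixed to the table on a dark disc (64 mm across, 5 mm thick): cup 44 mm outside, 34 mm bore, rim 50 mm above the table. This point is the middle of its inner floor, 6 mm above the table
- well_orange_floor (a point): orange round holder fixed to the table on a dark disc (64 mm across, 5 mm thick): cup 44 mm outside, 34 mm bore, rim 50 mm above the table. This point is the middle of its inner floor, 6 mm above the table
- rack: aluminium block 70 (x) by 140 (y) by 26 mm with two holes 35 mm either side of its middle, where the other two tubes stand (feet 6 mm above the table); origin at the middle of its underside
- cassette1: white test cassette 70 by 20 by 5 mm lying on the table, to be left alone; origin at the middle of its underside
- cassette2: a second test cassette like the first
- dropper: small blue dropper bottle, 28 mm across, 65 mm tall, standing on the table, to be left alone; origin at the middle of its underside
Mind the look-alikes: they are no part of the job. What is shaped like the part that bears tube_b_mid but yellow is not meant.

How it is judged:
On the way:
1. the tube has gone down through the rings to the one that stops it, and is pressed on it until the sprung row gives (at least 1.5 mm) (((z of tube_a_mid in the frame of gauge_mid between 0.039 and 0.056 m and horizontal distance between tube_a_mid and gauge_mid below 0.012 m) or (z of tube_b_mid in the frame of gauge_mid between 0.019 and 0.036 m and horizontal distance between tube_b_mid and gauge_mid below 0.012 m) or (z of tube_c_mid in the frame of gauge_mid between -0.001 and 0.016 m and horizontal distance between tube_c_mid and gauge_mid below 0.012 m)) and value of joint gauge_head above 0.0015 m), for 0.2 s.
At the end, for the whole second after the job is handed in: the tube from the red holder stands, released and at rest, on the floor of the holder coloured like the ring that stops it (29.5 mm tube: blue, 24.5 mm: green, 19.5 mm: orange), leaning less than 0.4 rad; the red holder is empty and the gauge is unpressed (under 1 mm) (((horizontal distance between tube_a_mid and well_blue_floor below 0.03 m and z of tube_a_mid in the frame of well_blue_floor between 0.06 and 0.081 m and angle between tube_a_mid's own z axis and vertical below 0.4 rad and linear speed of tube_a below 0.03 m/s) or (horizontal distance between tube_b_mid and well_green_floor below 0.03 m and z of tube_b_mid in the frame of well_green_floor between 0.06 and 0.081 m and angle between tube_b_mid's own z axis and vertical below 0.4 rad and linear speed of tube_b below 0.03 m/s) or (horizontal distance between tube_c_mid and well_orange_floor below 0.03 m and z of tube_c_mid in the frame of well_orange_floor between 0.06 and 0.081 m and angle between tube_c_mid's own z axis and vertical below 0.4 rad and linear speed of tube_c below 0.03 m/s)) and horizontal distance between each of tube_a_mid, tube_b_mid, tube_c_mid and intake_floor above 0.06 m and value of joint gauge_head below 0.001 m); the robot touches nothing.
It fails at once if the sprung row of rings is pushed right down (over 12 mm) (value of joint gauge_head above 0.012 m).
It fails at once if the gauge is loaded with more than 25 N (contact force between gauge and anything else above 25 N).
It fails at once if a tube drops: it moves faster than 0.45 m/s with its foot within 30 mm of the table ((height (world z) of tube_a_mid below 0.105 m and linear speed of tube_a above 0.45 m/s) or (height (world z) of tube_b_mid below 0.105 m and linear speed of tube_b above 0.45 m/s) or (height (world z) of tube_c_mid below 0.105 m and linear speed of tube_c above 0.45 m/s)).
It fails at once if more than one tube is moved (30 mm), or a tube is tipped over (beyond 0.8 rad) (distance of each of tube_a_mid, tube_b_mid from where it was at the start of the episode above 0.03 m or distance of each of tube_b_mid, tube_c_mid from where it was at the start of the episode above 0.03 m or distance of each of tube_a_mid, tube_c_mid from where it was at the start of the episode above 0.03 m or angle between any of tube_a_mid, tube_b_mid, tube_c_mid's own z axis and vertical above 0.8 rad).
It fails at once if a cassette or the dropper bottle is moved more than 30 mm (distance of any of cassette1, cassette2, dropper from where it was at the start of the episode above 0.03 m).
It also fails if it takes over 64 s, if anything falls off the work surface, if the arm or the gripper's body presses on something with over 40 N, if the wrist force passes 120 N, or if a joint passes its speed limit or range.

ROBOT

A 6-joint arm with a two-finger parallel gripper is mounted at the origin on the work surface. World frame = base frame: x ahead of the robot, y to its left, z up, the work surface at z = 0. Lengths are in m, angles in rad, forces in N, time in s.
With the tool pointing down it reaches from about 0.325 to 0.9 m from the base axis. Payload 6.1 kg.
Tool frame: the origin (TCP) lies midway between the tips of the shut fingers; the grasp point (between the pads) lies 19 mm behind it; z points along the fingers, y is the line along which they close (so a half turn about z gives the same grasp; the last joint's range is limited). The gripper opens to 85 mm and grips with 20 to 120 N. Pads are 22 mm wide; open, the fingers measure 114 mm over their backs; the gripper's body (76 mm by 85 mm) begins 54 mm behind the grasp point. The pads swing forward as they close: fully open they stand 13 mm farther back than shut.
Start: joints at [-1.389, 0.22, 1.526, -0, 1.395, -0.126], TCP at [0.189, -0.596, 0.231] pointing down, gripper open.
Joint ranges: [-2.98, 2.98], [-0.91, 2.08], [0.09, 2.57], [-1.24, 4.39], [0.2, 2.65], [-2.68, 2.68]. Speed limits (rad/s): [2.57, 2.57, 3.01, 3.14, 3.14, 3.14].

INTERFACE

Orientations are given as [roll, pitch, yaw] about the fixed x, y, z axes, in that order (R = Rz(yaw) Ry(pitch) Rx(roll)).
In Python, from plant import movep, move_l, set_joints, gripper_to, hold, inverse_kinematics, observe, get_image, get_calibration, Unreachable, job_done gives the robot as it stands. Calls block until the motion is done:
- movep(position, orientation): joint-space move of the TCP to a pose.
- move_l(position, feed=0.15, rotation=None, max_force=None): straight line of the TCP; rotation=None keeps the orientation; feed is the mean speed in m/s. With max_force (N) it stops when the force on the tool has changed by that much, and returns True; else False.
- set_joints(angles): joint-space move.
- gripper_to(opening, f_grip=None): finger opening in m; f_grip is the grip in N (None keeps the last); returns when the fingers have stopped.
- hold(seconds).
- inverse_kinematics(position, orientation): joint angles nearest the present ones, or None.
- observe(): the state.
- get_image(name): name is "scene" or "top" or "wrist"; returns (picture, depth): 400x640x3 uint8, red, green, blue; 400x640 float32, m along the optical axis (not along the pixel's ray), 0 where there is no reading.
- get_calibration(name): a dict with "intrinsics" (3x3 intrinsics, pixels), "world_from_camera" (4x4, takes a point from camera to world coordinates). Camera axes: x right, y down, z forward; pixel columns grow to the right and rows downward; lengths in m; the calibration is good to about 2 mm. A picture is of the moment at which its call begins: read the wrist's pose just before it. get_calibration takes no time and is no camera call; for the wrist camera it gives the pose at the moment of the call.
A pose or a line that the arm cannot do raises Unreachable and nothing moves.
- job_done(): hands the job in; it is judged then, once.
The state is a dict: "time_s": time; "q": joint angles; "joint_velocities": joint speeds; "joint_torque": joint torques, N m; "eef_pos": TCP position; "tcp_rot": TCP orientation; "ft_force": force on the tool from outside, world axes, zero at the start; "torque": the same for the moment, N m; "opening": finger opening in m; "grasp_force": force on a finger pad.
Only numpy, scipy, OpenCV 4.12 (cv2) and the standard library are available. Lean on these libraries where they do the work, as an engineer would, in place of code of your own. Each camera call takes 0.05 s, during which the arm holds its last target. There are 200 camera calls.

## Working session

There is one attempt and no reset: what is moved stays moved. The work goes in short steps, each a Python script; the robot and the scene stay as the last script left them, time stands still between calls to the robot, and variables do not carry over. Pictures are saved under pics/ and viewed, at most 10 in all, crops included, and the job is handed in when it is done.

```bash
ls; mkdir -p pics
python3 - <<'E'
from plant import *
import cv2,numpy as np
for n in("top","scene"):
    p,d=get_image(n);c=get_calibration(n);cv2.imwrite(f"pics/{n}0.png",p[:,:,::-1]);np.savez(f"{n}0.npz",p=p,d=d,K=c["intrinsics"],T=c["world_from_camera"])
    print(n,c["intrinsics"].tolist(),np.round(c["world_from_camera"],3).tolist())
o=observe();print(o["time_s"],o["tcp_rot"],o["opening"],o["ft_force"])
E
```

```text
pics
top [[482.91868068886816, 0.0, 323.9101798195625], [0.0, 482.91868068886816, 203.10513298276035], [0.0, 0.0, 1.0]] [[0.011, -0.986, 0.164, 0.393], [-1.0, -0.012, -0.009, 0.005], [0.011, -0.164, -0.986, 1.132], [0.0, 0.0, 0.0, 1.0]]
scene [[394.2732010026231, 0.0, 328.4231050011595], [0.0, 394.2732010026231, 191.28871225133153], [0.0, 0.0, 1.0]] [[0.652, 0.457, -0.605, 1.091], [0.758, -0.375, 0.534, -0.467], [0.017, -0.807, -0.591, 0.619], [0.0, 0.0, 0.0, 1.0]]
0.1 [-3.13984785e+00 -2.42414365e-04  3.07846988e-01] 0.08538105510462463 [ 0.14428028  0.44233245 -0.20958971]
```

View pics/top0.png

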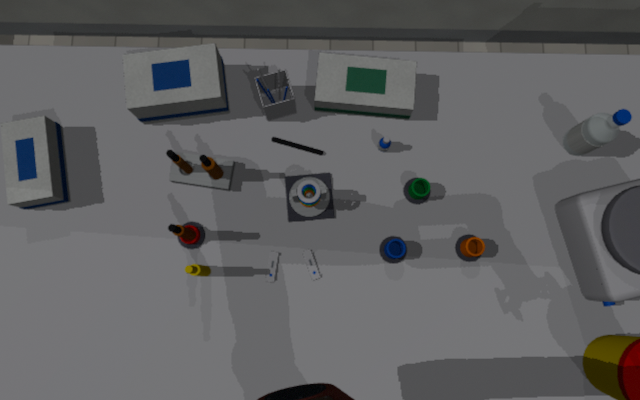

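View pics/scene0.png

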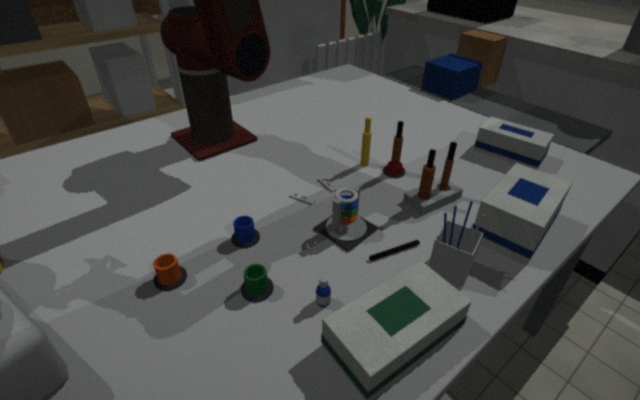

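The top view shows four upright candidates. The amber tube in the red holder has its holder at (190,235) and its stopper at (176,229). The yellow look-alike stands at (193,269). Two amber tubes stand in the rack at (180,162) and (211,166). The one meant is the amber one in the red cup, because the yellow one has no holder and the other two are in the rack. The gauge is at (310,197), and the wells are blue (395,249), green (419,189) and orange (471,247). I'll confirm with an enlarged crop and locate everything.

```bash
cat > loc.py <<'E'
import numpy as np,cv2
def ray(K,T,uv,z):
    d=T[:3,:3]@np.linalg.inv(K)@np.array([uv[0],uv[1],1.]);o=T[:3,3];return o+d*(z-o[2])/d[2]
def proj(K,T,P):
    p=np.linalg.inv(T)@np.append(P,1.);q=K@p[:3];return q[:2]/q[2]
E
python3 - <<'E'
from loc import *
f=np.load("top0.npz");p,K,T,d=f["p"],f["K"],f["T"],f["d"]
h=cv2.cvtColor(p,cv2.COLOR_RGB2HSV)
def blobs(m,x0,y0,x1,y1):
    mm=np.zeros(m.shape,np.uint8);mm[y0:y1,x0:x1]=m[y0:y1,x0:x1]
    n,l,s,c=cv2.connectedComponentsWithStats(mm);i=1+np.argmax(s[1:,4]) if n>1 else 0
    return (l==i),s[i],c[i]
H,S,V=[h[:,:,i].astype(int) for i in range(3)]
for nm,m,box in[("blue",(abs(H-112)<12)&(S>150),(375,230,415,270)),("green",(abs(H-65)<15)&(S>120),(400,170,440,210)),("orange",(abs(H-11)<9)&(S>150),(452,228,492,268)),("red",((H<4)|(H>174))&(S>150),(170,215,212,255))]:
    b,s,c=blobs(m.astype(np.uint8),*box)
    # whole blob=rim + outer wall: also dark disc
    print(nm,s,c)
    dm=((V<60)).astype(np.uint8); b2,s2,c2=blobs((dm|b).astype(np.uint8),*box)
    hull=cv2.convexHull(np.argwhere(b2)[:,::-1].astype(np.float32)); e=cv2.minEnclosingCircle(hull)
    print("  disc",s2,np.round(e[0],1),round(e[1],1),ray(K,T,e[0],0.005).round(4))
# depth-based: top rims at z=.05
vv,uu=np.mgrid[:400,:640]
W=np.stack([(uu-K[0,2])/K[0,0]*d,(vv-K[1,2])/K[1,1]*d,d],-1)@T[:3,:3].T+T[:3,3]
np.save("W.npy",W)
for nm,box,z0,z1 in[("blue",(375,230,415,270),.044,.056),("green",(400,170,440,210),.044,.056),("orange",(452,228,492,268),.044,.056),("red",(165,215,212,255),.02,.03),("stop",(160,215,200,245),.145,.165),("gaugering",(285,165,335,225),.094,.106),("base",(270,165,345,230),.003,.009)]:
    x0,y0,x1,y1=box;w=W[y0:y1,x0:x1].reshape(-1,3);w=w[(w[:,2]>z0)&(w[:,2]<z1)]
    print(nm,len(w),w.mean(0).round(4),((w.min(0)+w.max(0))/2).round(4),(w.max(0)-w.min(0)).round(3))
big=np.hstack([cv2.resize(p[y:y+80,x:x+80],(400,400),interpolation=cv2.INTER_CUBIC) for x,y in((150,205),(270,157))])
cv2.imwrite("pics/crop1.png",np.clip(big[:,:,::-1].astype(float)*1.8,0,255).astype(np.uint8))
E
```

```text
blue [384 239  22  20 356] [394.60955056 248.56741573]
  disc [380 236  29  27 595] [394.4 248. ] 15.3 [ 0.4764 -0.171   0.005 ]
green [408 178  22  22 362] [418.76243094 188.36187845]
  disc [404 178  27  26 566] [417.3 190.7] 13.8 [ 0.6133 -0.2274  0.005 ]
orange [460 237  25  20 405] [472.04444444 246.8617284 ]
  disc [455 235  36  26 620] [472.5 247.5] 17.5 [ 0.4796 -0.354   0.005 ]
red [180 225  20  19 157] [191.78980892 234.98726115]
  disc [178 222  28  27 534] [191.4 234.9] 13.8 [0.5015 0.3032 0.005 ]
blue 127 [ 0.4729 -0.1665  0.0485] [ 0.4722 -0.1665  0.0485] [0.043 0.043 0.008]
green 129 [ 0.6134 -0.2245  0.0483] [ 0.6139 -0.2251  0.0498] [0.043 0.042 0.012]
orange 136 [ 0.4786 -0.3443  0.0483] [ 0.4787 -0.3444  0.0492] [0.043 0.043 0.01 ]
red 104 [0.4985 0.2992 0.0249] [0.5005 0.3043 0.025 ] [0.043 0.043 0.009]
stop 57 [0.5004 0.3042 0.1539] [0.5002 0.3048 0.1519] [0.014 0.015 0.012]
gaugering 350 [0.5912 0.0303 0.0988] [0.5914 0.0306 0.0995] [0.05  0.074 0.011]
base 1050 [0.5927 0.0312 0.0058] [0.5952 0.0345 0.006 ] [0.155 0.175 0.006]
```

View pics/crop1.png

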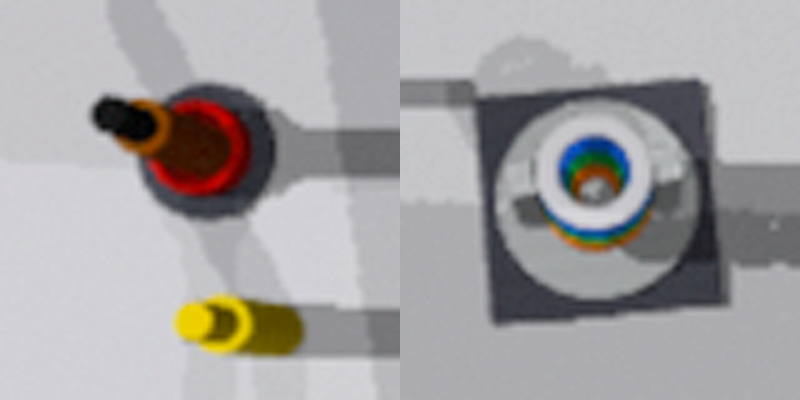

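The left crop confirms the amber tube with a black stopper standing in the red cup. The yellow one at the bottom is the look-alike. Next I'll look from near at the gauge and at the tube.

```bash
cat >> loc.py <<'E'
from plant import *
PI=np.pi
def snap(n,name):
    c=get_calibration(n);p,d=get_image(n);K,T=c["intrinsics"],c["world_from_camera"]
    vv,uu=np.mgrid[:400,:640]
    W=np.stack([(uu-K[0,2])/K[0,0]*d,(vv-K[1,2])/K[1,1]*d,d],-1)@T[:3,:3].T+T[:3,3]
    W[d==0]=np.nan
    cv2.imwrite(f"pics/{name}.png",np.clip(p[:,:,::-1].astype(float)*1.5,0,255).astype(np.uint8));np.savez(name+".npz",p=p,d=d,K=K,T=T,W=W);return p,W,K,T
E
python3 - <<'E'
from loc import *
for q in[(.591,.03,.3),(.50,.303,.3),(.5,.303,.118),(.473,-.167,.12),(.614,-.225,.12),(.479,-.344,.12),(.591,.03,.15)]:
    r=inverse_kinematics(q,[PI,0,0]);print(q,None if r is None else np.round(r,2))
movep([.591,.03,.31],[PI,0,0]);hold(.3)
p,W,K,T=snap("wrist","wg");print(T.round(3).tolist(),K[0,0])
o=observe();print(o["time_s"],o["eef_pos"].round(4) if hasattr(o["eef_pos"],"round") else o["eef_pos"],o["ft_force"])
movep([.500,.303,.30],[PI,0,0]);hold(.3)
snap("wrist","wt");print(observe()["time_s"])
cv2.imwrite("pics/w2.png",np.hstack([cv2.resize(cv2.imread(f"pics/{n}.png"),(400,250)) for n in("wg","wt")]))
E
```

```text
(0.591, 0.03, 0.3) [-0.08  0.11  1.53 -0.    1.51  1.49]
(0.5, 0.303, 0.3) [ 0.41  0.09  1.55 -0.    1.51  1.98]
(0.5, 0.303, 0.118) [ 0.41  0.23  1.74 -0.    1.17  1.98]
(0.473, -0.167, 0.12) [-0.5   0.04  1.95 -0.    1.16  1.07]
(0.614, -0.225, 0.12) [-0.47  0.38  1.54 -0.    1.22  1.1 ]
(0.479, -0.344, 0.12) [-0.76  0.24  1.72 -0.    1.18  0.81]
(0.591, 0.03, 0.15) [-0.08  0.21  1.69 -0.    1.24  1.49]
[[-0.001, -0.953, -0.304, 0.669], [-1.0, 0.001, 0.0, 0.029], [0.0, 0.304, -0.953, 0.453], [0.0, 0.0, 0.0, 1.0]] 290.20712190195536
3.0917 [0.591  0.0297 0.31  ] [ 0.48394524 -0.88786641 -0.35743566]
4.55
```

View pics/w2.png

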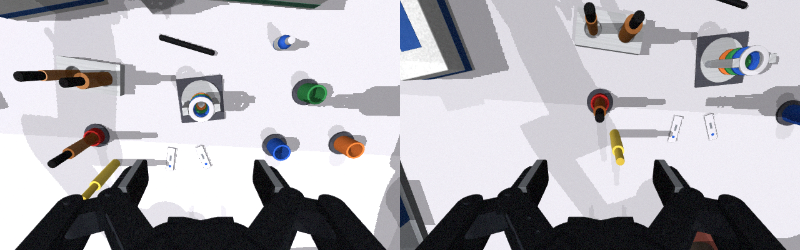

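The left view shows the gauge at full-resolution pixels of about (320,160), with the ring at (322,168) and the wells clear on the right. The right view shows the tube in the red cup at about (960,165), with its stopper towards the camera. Now I'll take numbers from the depth clouds.

```bash
cat > fit.py <<'E'
import numpy as np,cv2
from scipy.optimize import least_squares
def circ(xy,r=None):
    # circle whose bounding is best: fit centre so hull points are at radius r
    h=cv2.convexHull(xy.astype(np.float32))[:,0]
    f=least_squares(lambda a:np.hypot(*(h-a[:2]).T)-(a[2]),[*xy.mean(0),.02],loss="soft_l1",f_scale=.001);return f.x
def sel(W,c,R,z0,z1):
    w=W.reshape(-1,3);w=w[np.isfinite(w[:,0])];m=(np.hypot(w[:,0]-c[0],w[:,1]-c[1])<R)&(w[:,2]>z0)&(w[:,2]<z1);return w[m]
E
python3 - <<'E'
from fit import *
for n in("wg","top0"):
    f=np.load(n+".npz");W=f["W"] if "W" in f else np.load("W.npy")
    p=f["p"]
    for nm,c,z in[("blue",(.473,-.167),.05),("green",(.614,-.225),.05),("orange",(.479,-.344),.05),("gaugeR",(.591,.03),.1)]:
        w=sel(W,c,.03 if nm!="gaugeR" else .0295,z-.002,z+.003);print(n,nm,len(w),circ(w[:,:2]).round(4),w[:,2].mean().round(4))
    # base: dark pixels at z~.006
    V=p.max(2); w=W.copy(); w[(V>110)]=np.nan if n=="wg" else 9
    m=(np.abs(W[:,:,2]-.006)<.006)&(np.hypot(W[:,:,0]-.591,W[:,:,1]-.03)<.085)&((V<100) if n=="wg" else (V<62))
    n_,l,s,c_=cv2.connectedComponentsWithStats(m.astype(np.uint8));b=l==1+np.argmax(s[1:,4])
    r=cv2.minAreaRect((W[b][:,:2]*1000).astype(np.float32));print(n,"base",r)
    w=sel(W,(.591,.03),.05,.085,.12);print(" posts y",w[np.abs(w[:,1]-.03)>.027].mean(0) if len(w) else 0, w[:,2].max())
f=np.load("wt.npz");W=f["W"]
w=sel(W,(.5,.304),.02,.152,.160);print("stop top",len(w),circ(w[:,:2]).round(4),w.mean(0).round(4))
w=sel(W,(.5,.304),.022,.05,.108);print("body y width",[ (round(float(np.ptp(w[(w[:,2]>z)&(w[:,2]<z+.01)][:,1])),4)) for z in(.05,.06,.07,.08,.09)], "ymid",(w[:,1].min()+w[:,1].max())/2)
w=sel(W,(.5,.304),.03,.023,.029);print("red",circ(w[:,:2]).round(4))
f=np.load("top0.npz");W=np.load("W.npy");w=sel(W,(.5,.304),.02,.152,.160);print("stop top",len(w),circ(w[:,:2]).round(4))
E
```

```text
wg blue 255 [ 0.4738 -0.1691  0.0216] 0.0499
wg green 332 [ 0.6147 -0.2281  0.0216] 0.0499
wg orange 270 [ 0.4798 -0.3471  0.0214] 0.0497
wg gaugeR 863 [0.592  0.0291 0.0266] 0.0999
wg base ((596.8958740234375, 31.595165252685547), (114.95972442626953, 118.6611557006836), 5.683436393737793)
 posts y [0.59411238 0.021729   0.09896655] 0.1023480257598991
top0 blue 80 [ 0.4723 -0.1664  0.0211] 0.0497
top0 green 64 [ 0.6134 -0.225   0.0212] 0.0497
top0 orange 64 [ 0.4789 -0.3443  0.0211] 0.0498
top0 gaugeR 178 [0.5908 0.0308 0.0253] 0.0999
top0 base ((597.811767578125, 30.323543548583984), (113.6714096069336, 114.89875793457031), 6.529613494873047)
 posts y [0.59021522 0.0303579  0.09787125] 0.1049549176231952
stop top 184 [0.5022 0.3028 0.0076] [0.5025 0.3028 0.1559]
body y width [0.0229, 0.0223, 0.0217, 0.0225, 0.023] ymid 0.3027556159528114
red [0.502  0.3029 0.0213]
stop top 44 [0.5001 0.3051 0.0072]
```

Run:
```python
from loc import *
from fit import *
move_l([.5015,.3035,.20],feed=.2)
move_l([.5015,.3035,.118],feed=.1)
gripper_to(.012,f_grip=50);o=observe();print(o["opening"],o["grasp_force"],o["eef_pos"],o["ft_force"],o["time_s"])
move_l([.5015,.3035,.24],feed=.12)
movep([.5915,.030,.235],[PI,0,0]);hold(.4)
p,W,K,T=snap("wrist","h1");o=observe();print(o["eef_pos"],o["ft_force"],o["opening"],o["time_s"])
snap("scene","s1")
```

```text
0.014818697320958899 48.65189552307129 [0.50167208 0.3035773  0.11824948] [0.48842601 0.480689   1.23623204] 6.8083
[0.59148276 0.03049277 0.23503004] [0.74009473 1.20535295 0.15320838] 0.01469173493624397 9.5333
```

View pics/h1.png

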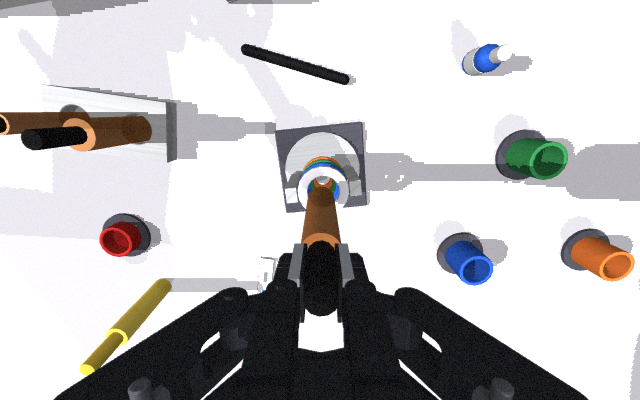

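The tube is held. Its foot shows at about (321,195), right over the white ring at (322,190), and the red cup at (118,240) is empty. I'll measure the tube axis against the ring in this same view, so that calibration error cancels.

```bash
cat >> fit.py <<'E'
def tube(W,c,z0,z1):
    w=sel(W,c,.022,z0,z1)
    f=least_squares(lambda a:np.hypot(w[:,0]-a[0]-a[2]*(w[:,2]-z0),w[:,1]-a[1]-a[3]*(w[:,2]-z0))-a[4],[c[0],c[1],0,0,.0122],loss="soft_l1",f_scale=.0005);return f.x,len(w)
E
python3 - <<'E'
from fit import *
f=np.load("h1.npz");W=f["W"]
w=sel(W,(.592,.03),.0292,.098,.103);print("ring",len(w),circ(w[:,:2]).round(4))
a,n=tube(W,(.592,.03),.130,.222);print("tube at foot+7mm",a.round(4),n)
w=sel(W,(.592,.03),.025,.11,.23);print("zmin",np.percentile(w[:,2],[0,1,3]).round(4))
E
```

```text
ring 1031 [0.5911 0.0299 0.0275]
tube at foot+7mm [ 5.917e-01  2.990e-02  5.000e-04 -7.000e-04  1.230e-02] 1263
zmin [0.1238 0.1263 0.1314]
```

The radius comes out at 12.3 mm, so it looks like the 24.5 mm tube, and it hangs upright within about 1 mm of the ring axis. I'll confirm that by feel.

```bash
cat >> loc.py <<'E'
OFF=.112
def down(x,y,zf,F=2.5,feed=.02):
    h=move_l([x,y,zf+OFF],feed=feed,max_force=F);o=observe();e=np.array(o["eef_pos"])
    print(f"t{o['time_s']:.1f} hit={h} foot z={e[2]-OFF:.4f} xy={e[:2].round(4)} F={np.round(o['ft_force'],2)} tq={np.round(o['torque'],3)}");return h,e[2]-OFF
E
python3 - <<'E'
from loc import *
x,y=.5917,.0294
move_l([x,y,.106+OFF],feed=.08)
h,z=down(x,y,.086,3)
if not h: h,z=down(x,y,.066,3)
if not h: h,z=down(x,y,.0525,3)
E
```

```text
t11.1 hit=False foot z=0.0862 xy=[0.5918 0.0294] F=[-0.1   0.51 -0.47] tq=[-0.026 -0.022 -0.008]
t12.2 hit=False foot z=0.0662 xy=[0.5918 0.0294] F=[ 0.13 -0.91  0.16] tq=[0.051 0.032 0.012]
t12.7 hit=True foot z=0.0569 xy=[0.5918 0.0294] F=[0.57 0.13 3.78] tq=[ 0.015 -0.106 -0.008]
```

It passed white and blue freely and stopped on green (60 mm, giving about 3 mm). I'll press a little more and hold. Then I'll feel the side play in the blue bore to rule out a thinner tube merely resting off-centre.

Run:
```python
from loc import *
x,y=.5917,.0294
down(x,y,.0555,4,feed=.01);hold(.5)
o=observe();print(np.array(o["eef_pos"])[2]-OFF,o["ft_force"])
snap("scene","s2")
move_l([x,y,.066+OFF],feed=.03);hold(.2)
for dx,dy in((0,.0035),(0,-.0035),(.0035,0),(-.0035,0)):
    h=move_l([x+dx,y+dy,.066+OFF],feed=.01,max_force=2.5);o=observe();print((dx,dy),h,((np.array(o["eef_pos"])[:2]-[x,y])*1000).round(2),np.round(o["ft_force"],2))
    move_l([x,y,.066+OFF],feed=.02);
print(observe()["time_s"])
```

```text
t13.0 hit=False foot z=0.0559 xy=[0.592  0.0294] F=[-0.13 -0.14  3.94] tq=[ 0.053 -0.011 -0.051]
0.055611673389402524 [-0.44590114 -0.37911955  4.5505228 ]
(0, 0.0035) True [-0.36  1.1 ] [ 0.5  -1.36  0.03]
(0, -0.0035) False [-0.18 -3.15] [ 0.63  2.06 -1.56]
(0.0035, 0) True [ 2.49 -0.26] [-1.03 -0.66 -0.51]
(-0.0035, 0) True [-1.73 -0.11] [ 2.36 -0.88  1.41]
16.95
```

The side play is about 4.2 mm in total, against 7.5 mm for a thin tube, and the axis is at about (+0.4, −1.0) mm. I'll press once more, centred there. If green stops it again, the stop is true.

Run:
```python
from loc import *
x,y=.5921,.0284
move_l([x,y,.066+OFF],feed=.03);hold(.2)
for dx,dy in((0,0),(-.0006,.0006),(.0006,-.0006)):
    move_l([x+dx,y+dy,.064+OFF],feed=.03);h,z=down(x+dx,y+dy,.0555,4,feed=.015)
    if h or z<.0565: hold(.4);o=observe();print(o["ft_force"],o["eef_pos"][2]-OFF)
p,W,K,T=snap("wrist","h2")
snap("scene","s3")
print(observe()["time_s"])
import numpy as np
s=np.load("s3.npz");c=cv2.resize(s["p"][160:260,290:410],(720,600),interpolation=cv2.INTER_CUBIC);cv2.imwrite("pics/s3c.png",np.clip(c[:,:,::-1]*1.5,0,255).astype(np.uint8))
```

```text
t18.2 hit=True foot z=0.0560 xy=[0.5923 0.0284] F=[-0.18 -0.16  3.98] tq=[ 0.032  0.006 -0.028]
[-0.2859338  -0.25027839  3.62780907] 0.05574633682172116
t19.6 hit=True foot z=0.0558 xy=[0.5914 0.0291] F=[-0.31 -0.36  3.52] tq=[ 0.012  0.06  -0.027]
[-1.00323207 -0.95599419  3.5637922 ] 0.055577943826348744
t21.0 hit=True foot z=0.0561 xy=[0.5926 0.0278] F=[0.04 0.48 3.73] tq=[-0.044 -0.011 -0.001]
[-0.53042817  1.04794952  3.87655405] 0.05591815698438786
21.475
```

View pics/s3c.png

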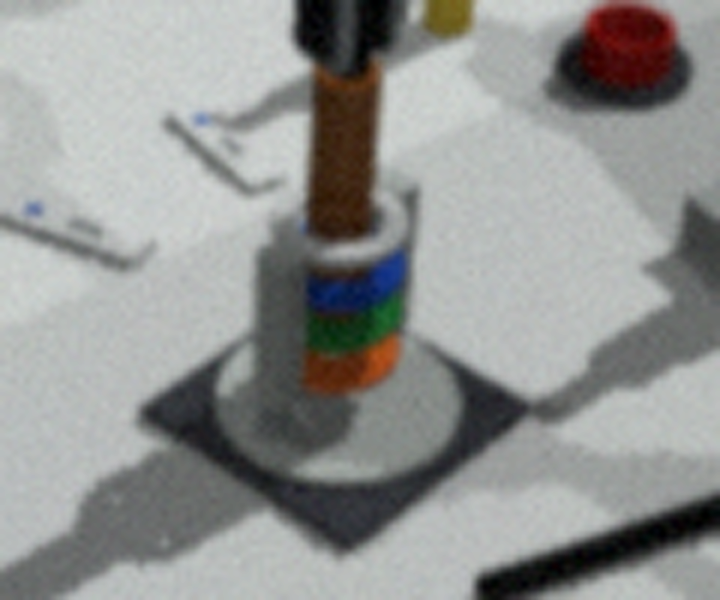

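The tube stands through white and blue (amber shows in both gaps) and rests on green, pressed about 3 mm. It stopped there at three positions, so green is the true stop. I'll draw it out and place it in the green holder.

Run:
```python
from loc import *
x,y=.5921,.0284
move_l([x,y,.07+OFF],feed=.05);move_l([x,y,.125+OFF],feed=.1)
x,y=.6147,-.2285
move_l([x,y,.125+OFF],feed=.2);hold(.2)
down(x,y,.056,30,feed=.1)
h,z=down(x,y,.030,3,feed=.04)
if not h: h,z=down(x,y,.012,3,feed=.03)
if not h: h,z=down(x,y,.003,2,feed=.015)
```

```text
t25.1 hit=False foot z=0.0567 xy=[ 0.6151 -0.2287] F=[-0.42  0.07 -0.2 ] tq=[ 0.041  0.002 -0.003]
t25.9 hit=False foot z=0.0301 xy=[ 0.6148 -0.2286] F=[ 0.13  0.12 -0.89] tq=[-0.066 -0.018 -0.029]
t26.6 hit=False foot z=0.0120 xy=[ 0.6147 -0.2285] F=[ 0.35  0.67 -1.26] tq=[-0.051 -0.044 -0.038]
t27.1 hit=True foot z=0.0063 xy=[ 0.6149 -0.2286] F=[-1.25  0.86  4.38] tq=[-0.023  0.048 -0.038]
```

It touched the floor at 6 mm, as expected. I'll release, back off straight up, and check.

Run:
```python
from loc import *
from fit import *
gripper_to(.05);hold(.2);gripper_to(.08)
e=np.array(observe()["eef_pos"]);move_l([e[0],e[1],.24],feed=.12);move_l([.50,-.2285,.32],feed=.2);hold(.5)
p,W,K,T=snap("wrist","e1");snap("scene","e2")
a,n=tube(W,(.6147,-.2285),.06,.105);print("tube",a.round(4),n);w=sel(W,(.6147,-.2285),.02,.14,.17);print("top",w.mean(0),w[:,2].max())
w=sel(W,(.592,.0284),.0285,.09,.105);print("ring z",np.median(w[:,2]),observe()["time_s"])
```

```text
tube [ 6.142e-01 -2.295e-01  4.000e-04 -1.000e-03  1.240e-02] 38
top [ 0.61344348 -0.22943908  0.15537508] 0.15834839143984109
ring z 0.09975796116555241 30.7583
```

View pics/e2.png

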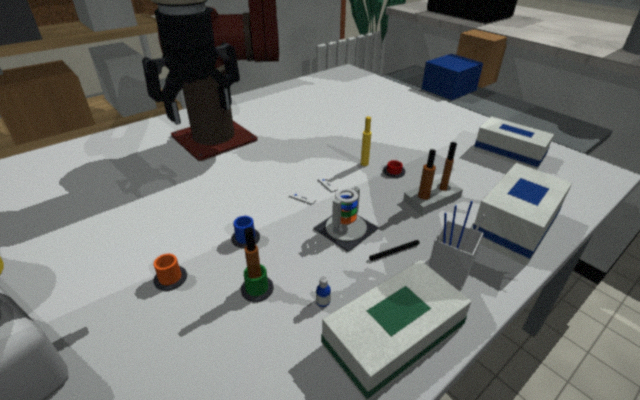

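The tube stands upright in the green holder at (253,270). The red cup at (394,168) is empty, the gauge is back up, and the arm is clear.

```bash
python3 -c "
from plant import *
print(job_done())"
```

```text
the job is handed in; nothing more can be done
None
```

The job is handed in: the green ring stopped the tube from the red holder, so it is the 24.5 mm one, and it now stands released and upright in the green holder with the gauge unpressed.

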